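# Fill the stove-top condiment rack in order of height

## Robot

A 7-joint arm with a two-finger parallel gripper is mounted at the origin on a cart in front of the work surface, level with it; the furniture and walls round the work are solid. World frame = base frame: x ahead of the robot, y to its left, z up, the work surface at z = 0. Lengths are in m, angles in rad, forces in N, time in s.
With the tool pointing down it reaches from about 0.425 to 0.875 m from the base axis. Payload 4.7 kg.
Tool frame: the origin (TCP) lies where the fingers leave the gripper's body, on its centre line; the fingertips stand 70 mm ahead of it and the grasp point (between the pads) lies 51 mm ahead of it; z points along the fingers, y is the line along which they close (so a half turn about z gives the same grasp; the last joint's range is limited). The gripper opens to 87 mm and grips with 3 to 60 N. Pads are 19 mm wide; open, the fingers measure 117 mm over their backs; the gripper's body (75 mm by 190 mm) begins 51 mm behind the grasp point.
Start: joints at [1.183, 0.321, -0.07, 1.45, 0.023, 1.371, -0.057], TCP at [0.254, -0.598, 0.292] pointing down, gripper open.
Joint ranges: [-2.86, 2.86], [-0.3, 2.09], [-1.38, 1.24], [0.06, 2.45], [-1.56, 4.7], [0.09, 2.05], [-2.69, 2.69]. Speed limits (rad/s): [2.57, 2.57, 3.14, 3.14, 3.14, 3.14, 3.14].

## Interface

Orientations are given as a rotation vector (axis times angle).
In Python, from bench import ctrl gives the robot as it stands.
- The arm moves only by the tool drive_tool, never from a script. Its argument "motion" is a list of rows, each a list of 3 entries, a list of its own where there are three numbers: the shift along the tool's x, y, z in cm, then the turn, a rotation vector about the tool's x, y, z in degrees, then the opening, from -1 (shut) to 1 (fully open). In form: [[[x, y, z], [ax, ay, az], claw], ...]. A call has 1 to 12 rows; each row shifts and turns the commanded pose from where the row before left it, along the tool's axes as they then stand; what a row does not reach is not made up. A row lasts 1/8 s, in which the tool goes at most 62.5 mm and 10.7 degrees, less where a joint would pass 70% of its speed; a pose out of reach is approached as far as the arm can. A call with a gripper value outside its range is refused whole. The fingers move at their own pace and stop on an object; "force" is the grip in N (left out, the last holds). Time passes only in rows, so rows that do not move let the fingers close. It gives the time, the measured TCP pose, the force, the opening and the grip force at its end, in the units of the state.
- ctrl.get_state(): the state, without advancing time (a new reading comes with each control period).
- ctrl.get_image(name): name is "side" or "top" or "wrist"; returns the picture (400x640x3 uint8, red, green, blue); there is no depth.
- ctrl.calibration(name): a dict with "K" (3x3 intrinsics, pixels), "origin" and "attitude" of the camera in the world; the wrist camera has in their place "tool_from_camera" (4x4, takes a point from camera to tool coordinates, whose origin is the TCP and whose axes are the flange's). Camera axes: x right, y up, looking along -z (the intrinsics and any distortion apply to the point x, -y, -z); pixel columns grow to the right and rows downward; lengths in m; the calibration is good to about 2 mm. A picture is of the moment at which its call begins: read the wrist's pose just before it. calibration takes no time and is no camera call.
- ctrl.close_job(): hands the job in; it is judged then, once.
The state is a dict: "time": time; "joint_positions": joint angles; "qd": joint speeds; "joint_torque": joint torques, N m; "position": TCP position; "tool_rot": TCP orientation; "ft_force": force on the tool from outside, world axes, zero at the start; "torque": the same for the moment, N m; "grip_width": opening from 0.0 (shut) to 1.0 (fully open); "grip_force": force on a finger pad.
Only numpy, scipy, OpenCV 4.12 (cv2) and the standard library are available. Lean on these libraries where they do the work, as an engineer would, in place of code of your own. Each camera call takes 0.05 s, during which the arm holds its last target. There are 200 camera calls.

## Task

The low steel rack on the range has six bays in a row: the sauce bottle, the tallest, already stands in one end bay and the little tin, the shortest, in the other. Stand the pepper mill, coffee jar, spice jar and salt shaker upright in the four empty bays between them, one to a bay, so that the row falls steadily in height from the sauce bottle to the tin. Leave the sauce bottle and the tin standing in their bays, leave the garlic and the onion where they lie, and let go of everything at the end.

Things in the scene. Friction and masses are not known exactly. Their poses are not given: they have to be found in the camera images.
- rack: low bright metal rack, fixed, 87 x 521 mm: six square bays in a row along its y axis, loops 60 mm high at the ends. Origin under its middle, on the range top; z up. Bay centres: x = 0, y = -210, -126, -42, 42, 126, 210 mm. Bays 81 mm square inside, floor at z = 6 mm; walls and dividers 3 mm thick, tops at 30 mm. Inner four bays empty. Cupboards hang 580 mm up just behind it: come in low from the front
- pepper_mill_center (a point): dark wooden pepper mill, 170 mm high, standing upright; foot and body 58 mm in diameter up to 122 mm, round head 49 mm in diameter from 123 to 159 mm above the foot (a good place to grasp), small metal knob on top. Nothing on it turns. Point: on its axis, half-way up (85 mm above the foot); z up
- coffee_jar_center (a point): dark brown coffee jar with a wide red lid, 124 mm high, standing upright on the range top (not the like one far right on the counter); body about 60 mm wide up to 98 mm, lid 66 mm in diameter from 98 to 124 mm (good to grasp). Point: on its axis, half-way up (62 mm above the foot); z up
- spice_jar_center (a point): clear spice jar with a green flip cap, 106 mm high, 45 mm in diameter, standing upright. Point: on its axis, half-way up (53 mm above the foot); z up
- salt_shaker_center (a point): grey and clear salt shaker with a rounded, pierced metal cap, 90 mm high, body 44 mm in diameter up to 66 mm, narrowing to 34 mm above 74 mm; standing upright. Point: on its axis, half-way up (45 mm above the foot); z up
- sauce_bottle_center (a point): slim red sauce bottle with a red cap, 184 mm high, 48 mm in diameter, the tallest of the row; loose, it stands in one of the rack's two end bays from the start (either end) and stays there. Point: on its axis, half-way up (92 mm above its foot); z up
- bean_tin_center (a point): small food tin, 58 mm high, 75 mm in diameter, the lowest of the row; loose, it stands in the rack's other end bay from the start and stays there. Point: on its axis, half-way up (29 mm above its foot); z up
- garlic_center (a point): garlic bulb, 55 mm across and 55 mm high, lying loose at the right side of the range; not to be disturbed. Point: its middle
- onion_center (a point): brown onion, 75 mm across and 77 mm high, lying loose at the right side of the range; not to be disturbed. Point: its middle
Mind the look-alikes: they are no part of the job. What is shaped like the part that bears salt_shaker_center but blue is not meant.

How it is judged:
At the end, for the whole second after the job is handed in: Row order: sauce bottle, pepper mill, coffee jar, spice jar, salt shaker, tin, one per bay; each on its bay's floor (height within 6 mm), axis within 21 mm of the bay's centre along and across the row, upright within 0.12 rad; the four moved things at rest (under 0.02 m/s) ((((y of sauce_bottle_center in the frame of rack between 0.189 and 0.231 m and x of sauce_bottle_center in the frame of rack between -0.021 and 0.021 m and z of sauce_bottle_center in the frame of rack between 0.092 and 0.104 m and angle between sauce_bottle_center's own z axis and vertical below 0.12 rad) and (y of pepper_mill_center in the frame of rack between 0.105 and 0.147 m and x of pepper_mill_center in the frame of rack between -0.021 and 0.021 m and z of pepper_mill_center in the frame of rack between 0.085 and 0.097 m and angle between pepper_mill_center's own z axis and vertical below 0.12 rad) and (y of coffee_jar_center in the frame of rack between 0.021 and 0.063 m and x of coffee_jar_center in the frame of rack between -0.021 and 0.021 m and z of coffee_jar_center in the frame of rack between 0.062 and 0.074 m and angle between coffee_jar_center's own z axis and vertical below 0.12 rad) and (y of spice_jar_center in the frame of rack between -0.063 and -0.021 m and x of spice_jar_center in the frame of rack between -0.021 and 0.021 m and z of spice_jar_center in the frame of rack between 0.053 and 0.065 m and angle between spice_jar_center's own z axis and vertical below 0.12 rad) and (y of salt_shaker_center in the frame of rack between -0.147 and -0.105 m and x of salt_shaker_center in the frame of rack between -0.021 and 0.021 m and z of salt_shaker_center in the frame of rack between 0.045 and 0.057 m and angle between salt_shaker_center's own z axis and vertical below 0.12 rad) and (y of bean_tin_center in the frame of rack between -0.231 and -0.189 m and x of bean_tin_center in the frame of rack between -0.021 and 0.021 m and z of bean_tin_center in the frame of rack between 0.029 and 0.041 m and angle between bean_tin_center's own z axis and vertical below 0.12 rad)) or ((y of sauce_bottle_center in the frame of rack between -0.231 and -0.189 m and x of sauce_bottle_center in the frame of rack between -0.021 and 0.021 m and z of sauce_bottle_center in the frame of rack between 0.092 and 0.104 m and angle between sauce_bottle_center's own z axis and vertical below 0.12 rad) and (y of pepper_mill_center in the frame of rack between -0.147 and -0.105 m and x of pepper_mill_center in the frame of rack between -0.021 and 0.021 m and z of pepper_mill_center in the frame of rack between 0.085 and 0.097 m and angle between pepper_mill_center's own z axis and vertical below 0.12 rad) and (y of coffee_jar_center in the frame of rack between -0.063 and -0.021 m and x of coffee_jar_center in the frame of rack between -0.021 and 0.021 m and z of coffee_jar_center in the frame of rack between 0.062 and 0.074 m and angle between coffee_jar_center's own z axis and vertical below 0.12 rad) and (y of spice_jar_center in the frame of rack between 0.021 and 0.063 m and x of spice_jar_center in the frame of rack between -0.021 and 0.021 m and z of spice_jar_center in the frame of rack between 0.053 and 0.065 m and angle between spice_jar_center's own z axis and vertical below 0.12 rad) and (y of salt_shaker_center in the frame of rack between 0.105 and 0.147 m and x of salt_shaker_center in the frame of rack between -0.021 and 0.021 m and z of salt_shaker_center in the frame of rack between 0.045 and 0.057 m and angle between salt_shaker_center's own z axis and vertical below 0.12 rad) and (y of bean_tin_center in the frame of rack between 0.189 and 0.231 m and x of bean_tin_center in the frame of rack between -0.021 and 0.021 m and z of bean_tin_center in the frame of rack between 0.029 and 0.041 m and angle between bean_tin_center's own z axis and vertical below 0.12 rad))) and linear speed of each of pepper_mill, coffee_jar, spice_jar, salt_shaker below 0.02 m/s); the robot touches nothing.
It fails at once if the sauce bottle or the tin is lifted out of its bay or knocked over (distance of sauce_bottle_center from where it was at the start of the episode above 0.045 m or distance of bean_tin_center from where it was at the start of the episode above 0.03 m).
It fails at once if the garlic is moved by more than 30 mm (distance of garlic_center from where it was at the start of the episode above 0.03 m).
It fails at once if the onion is moved by more than 30 mm (distance of onion_center from where it was at the start of the episode above 0.03 m).
It also fails if it takes over 112 s, if anything falls off the work surface, if the arm or the gripper's body presses on something with over 40 N, if the wrist force passes 120 N, or if a joint passes its speed limit or range.

## Working session

There is one attempt and no reset: what is moved stays moved. The work goes in short steps, Python scripts to look and compute and a tool call to move; the robot and the scene stay as the last step left them, time stands still between calls to the robot, and variables do not carry over. Pictures are saved under pics/ and viewed, at most 14 in all, crops included, and the job is handed in when it is done.

Besides the shell and the picture viewer there is one more tool, called after ">>>" by a JSON object that holds its "api" and its "payload". drive_tool: Moves the arm, as the interface text tells. Its arguments: {"type":"object","properties":{"motion":{"type":"array","items":{"type":"array"}},"force":{"type":"number"}},"required":["motion"]}

```bash
mkdir -p pics
python3 - <<'E'
from bench import ctrl
import cv2
for n in("side","top"):
    cv2.imwrite(f"pics/{n}0.png",ctrl.get_image(n)[:,:,::-1])
    c=ctrl.calibration(n);print(n,{k:(v.round(4).tolist() if hasattr(v,'round') else v) for k,v in c.items()})
c=ctrl.calibration("wrist");print(c)
print(ctrl.get_state())
E
```

```text
side {'K': [[485.6299, 0.0, 324.2211], [0.0, 485.6299, 201.5096], [0.0, 0.0, 1.0]], 'origin': [0.2969, 0.7503, 1.2911], 'attitude': [0.0938, -0.8294, -2.7815]}
top {'K': [[488.5759, 0.0, 314.8107], [0.0, 488.5759, 198.1414], [0.0, 0.0, 1.0]], 'origin': [0.2397, -0.0221, 1.4768], 'attitude': [0.1179, -0.1216, -1.5705]}
{'K': array([[322.33036979,   0.        , 323.69091164],
       [  0.        , 322.33036979, 201.85478259],
       [  0.        ,   0.        ,   1.        ]]), 'tool_from_camera': array([[ 1.40265785e-04,  9.56514508e-01,  2.91684720e-01,
         8.06707716e-02],
       [ 9.99999919e-01, -2.44157548e-04,  3.19778367e-04,
         4.40179637e-04],
       [ 3.77089674e-04,  2.91684651e-01, -9.56514465e-01,
        -9.09396920e-02],
       [ 0.00000000e+00,  0.00000000e+00,  0.00000000e+00,
         1.00000000e+00]])}
{'time': 0.1, 'joint_positions': array([ 1.18307203,  0.32174715, -0.07011273,  1.45152885,  0.02259448,
        1.37083855, -0.05691799]), 'qd': array([ 0.00040112, -0.00066544, -0.00029532, -0.00236817, -0.00077156,
        0.00018855, -0.00129228]), 'joint_torque': array([-3.28104852e-04, -4.92574811e+01, -4.05669976e-01, -3.13397777e+01,
       -6.40054978e-02,  3.94848967e-02,  1.04337239e-04]), 'position': array([ 0.25404343, -0.59788754,  0.29128427]), 'tool_rot': array([-3.07674036e+00, -6.26664220e-01,  6.66094521e-04]), 'ft_force': array([ 0.10660737,  0.9865191 , -0.41738824]), 'torque': array([0.01129249, 0.04514577, 0.06631099]), 'grip_force': 0.0, 'grip_width': 0.9982340611559914}
```

View pics/side0.png

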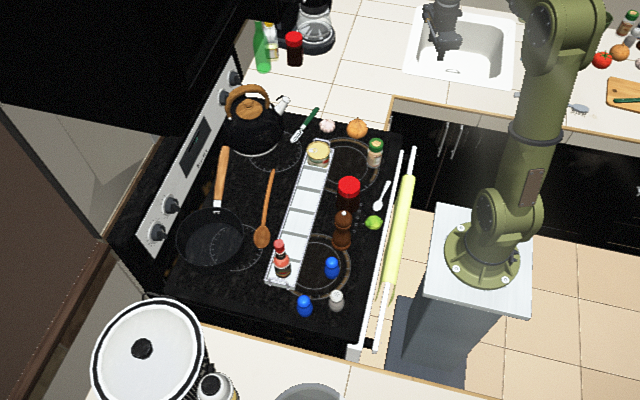

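View pics/top0.png

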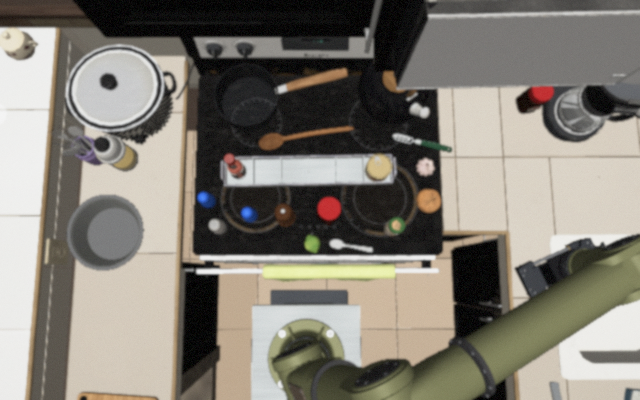

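The side view shows the sauce bottle at (281,260), mill at (342,230), coffee jar at (348,190), spice jar at (375,152) and salt shaker at (337,300). The top view has the sauce bottle at (233,165) and the tin at (379,167), with blue decoy shakers at (206,199) and (249,214). I'll enlarge the top view for exact pixels.

```bash
cat > h.py <<'E'
import numpy as np, cv2
from bench import ctrl
from scipy.spatial.transform import Rotation as R
def cam(n):
    c=ctrl.calibration(n)
    if n!="wrist": return c["K"],R.from_rotvec(c["attitude"]).as_matrix(),np.array(c["origin"])
    s=ctrl.get_state();Rt=R.from_rotvec(s["tool_rot"]).as_matrix();T=c["tool_from_camera"]
    return c["K"],Rt@T[:3,:3],s["position"]+Rt@T[:3,3]
def ray(C,uv):
    K,A,o=C;d=np.linalg.solve(K,[uv[0],uv[1],1.]);return o,A@(d*[1,-1,-1])
def onz(C,uv,z):
    o,d=ray(C,uv);return o+d*(z-o[2])/d[2]
def proj(C,p):
    K,A,o=C;c=A.T@(np.array(p)-o)*[1,-1,-1];q=K@c;return q[:2]/q[2]
E
python3 - <<'E'
import cv2
t=cv2.imread("pics/top0.png");cv2.imwrite("pics/topc.png",cv2.resize(t[140:265,190:450],None,fx=3,fy=3,interpolation=cv2.INTER_CUBIC))
t=cv2.imread("pics/side0.png");cv2.imwrite("pics/sidec.png",cv2.resize(t[115:325,255:405],None,fx=2.8,fy=2.8,interpolation=cv2.INTER_CUBIC))
E
```

```text
(no output)
```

View pics/topc.png

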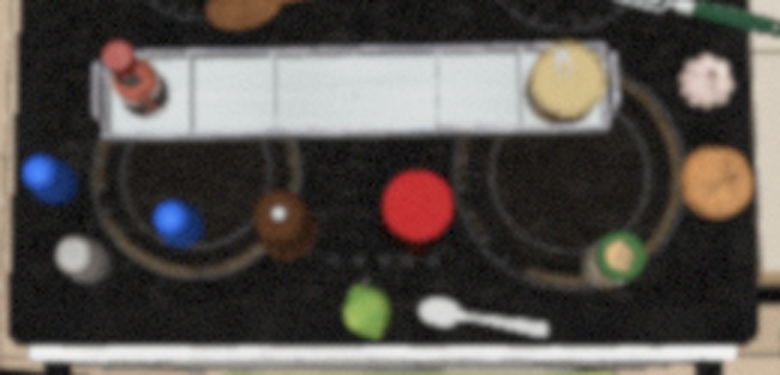

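View pics/sidec.png

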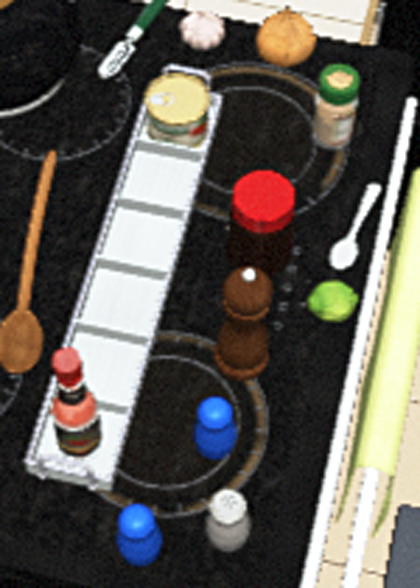

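The crops give clear cap and rim pixels: mill knob at (278,213) top and (249,275) side, and red lid at (417,206) and (264,197). Salt cap is at (75,257) and (229,500), spice cap at (620,256) and (341,80). Next I triangulate them.

Run:
```python
from h import *
np.set_printoptions(precision=4,suppress=True)
T=cam("top");S=cam("side")
P={"mill":((278,213),(249,275),.17),"coffee":((417,206),(264,197),.124),"spice":((620,256),(341,80),.106),"salt":((75,257),(229,498),.088),"bottle":((118,52),(67,356),.19),"tin":((568,78),(179,98),.064),
"blueA":((42,172),(137,516),.088),"blueB":((173,217),(215,410),.088)}
f=lambda p,s,o:((p[0]+.5)/s-.5+o[0],(p[1]+.5)/s-.5+o[1])
for k,(t,s,z) in P.items():
    t=f(t,3,(190,140));s=f(s,2.8,(255,115))
    o1,d1=ray(T,t);o2,d2=ray(S,s);d1/=np.linalg.norm(d1);d2/=np.linalg.norm(d2)
    a=np.linalg.lstsq(np.c_[d1,-d2],o2-o1,rcond=None)[0]
    p=o1+a[0]*d1;q=o2+a[1]*d2
    print(k,"tri",(p+q)/2,"gap",np.linalg.norm(p-q),"top@z",onz(T,t,z)[:2],"side@z",onz(S,s,z)[:2])
for n,c in {"garlic":((706,80),.03),"onion":((717,183),.04),"lime":((366,311),.025)}.items(): print(n,onz(T,f(c[0],3,(190,140)),c[1]))
for c in ((101,52),(608,43),(105,138),(610,130)):print("rackT",onz(T,f(c,3,(190,140)),.03))
for c in ((30,463),(113,485),(222,96),(150,80)):print("rackS",onz(S,f(c,2.8,(255,115)),.03))
```

```text
mill tri [0.4074 0.062  0.1717] gap 0.0020151365920044752 top@z [0.4066 0.0622] side@z [0.4086 0.0608]
coffee tri [ 0.4188 -0.0642  0.1255] gap 0.0006999829687713554 top@z [ 0.4187 -0.0642] side@z [ 0.4193 -0.0652]
spice tri [ 0.3722 -0.2543  0.1096] gap 0.0011944020211955841 top@z [ 0.3732 -0.2549] side@z [ 0.3719 -0.2573]
salt tri [0.3773 0.2587 0.094 ] gap 0.0046850528518217974 top@z [0.3755 0.26  ] side@z [0.38   0.2561]
bottle tri [0.5475 0.2041 0.1992] gap 0.001363352559462858 top@z [0.5504 0.2058] side@z [0.5489 0.1997]
tin tri [ 0.5511 -0.2149  0.0702] gap 0.0018072713453409128 top@z [ 0.5534 -0.2158] side@z [ 0.5515 -0.2197]
blueA tri [0.4585 0.2942 0.0866] gap 0.00184166911415684 top@z [0.4574 0.2939] side@z [0.4592 0.2946]
blueB tri [0.4145 0.1682 0.0837] gap 0.000774835550435592 top@z [0.4135 0.1676] side@z [0.4144 0.1702]
garlic [ 0.5585 -0.3598  0.03  ]
onion [ 0.4519 -0.3644  0.04  ]
lime [ 0.3273 -0.0161  0.025 ]
rackT [0.5891 0.2513 0.03  ]
rackT [ 0.5971 -0.2619  0.03  ]
rackT [0.5008 0.2451 0.03  ]
rackT [ 0.5075 -0.2614  0.03  ]
rackS [0.5858 0.245  0.03  ]
rackS [0.4988 0.2472 0.03  ]
rackS [ 0.5096 -0.2622  0.03  ]
rackS [ 0.5992 -0.2648  0.03  ]
```

Run:
```python
from h import *
np.set_printoptions(precision=4,suppress=True)
T=cam("top");S=cam("side")
f=lambda p,s,o:((p[0]+.5)/s-.5+o[0],(p[1]+.5)/s-.5+o[1])
# dividers: top crop (mid), rack y +168,+84,-84,-168 ; side crop mids
for c,y in (((190,92),168),((274,90),84),((438,88),-84),((519,87),-168)):print("T",y,onz(T,f(c,3,(190,140)),.03))
for c,y in (((170,150),-168),((152,206),-84),((132,268),0),((112,334),84)):print("S",y,onz(S,f(c,2.8,(255,115)),.03))
```

```text
T 168 [0.5476 0.1607 0.03  ]
T 84 [0.5494 0.0761 0.03  ]
T -84 [ 0.551  -0.0892  0.03  ]
T -168 [ 0.5518 -0.1709  0.03  ]
S -168 [ 0.5493 -0.1689  0.03  ]
S -84 [ 0.5489 -0.0875  0.03  ]
S 0 [ 0.5487 -0.0024  0.03  ]
S 84 [0.5471 0.0825 0.03  ]
```

>>> {"api": "drive_tool", "payload": {"motion": [[[0,0,0],[0,0,-9.6],1],[[0,0,0],[0,0,-9.6],1],[[0,0,0],[0,0,-9.6],1],[[0,0,0],[0,0,-9.6],1],[[0,0,0],[0,0,-9.6],1],[[0,0,0],[0,0,-9.6],1],[[0,0,0],[0,0,-9.4],1]], "force": 20}}

```text
time: 0.98
position: [0.254, -0.598, 0.2916]
tool_rot: [-2.214, -2.227, -0.001]
ft_force: [-0.4, -0.7, 0.1]
grip_width: 1.0
grip_force: 0.0
```

>>> {"api": "drive_tool", "payload": {"motion": [[[4.9,1.7,0],[0,0,0],1],[[4.9,1.7,0],[0,0,0],1],[[4.9,1.7,0],[0,0,0],1],[[4.9,1.7,0],[0,0,0],1],[[4.9,1.7,0],[0,0,0],1],[[4.9,1.7,0],[0,0,0],1],[[4.8,1.7,0],[0,0,0],1],[[0,0,0],[0,0,0],1]]}}

```text
time: 1.98
position: [0.3746, -0.2522, 0.2923]
tool_rot: [2.213, 2.23, -0.0]
ft_force: [-0.4, -0.9, 0.3]
grip_width: 0.999
grip_force: 0.0
```

Run:
```python
from h import *
s=ctrl.get_state();print(s["position"],s["joint_positions"].round(3))
C=cam("wrist");I=ctrl.get_image("wrist");cv2.imwrite("pics/w1.png",I[:,:,::-1])
print(proj(C,(.3725,-.2555,.106)), C[2])
```

```text
[ 0.37458648 -0.25223808  0.2923411 ] [ 1.046 -0.094 -0.478  1.9   -0.044  1.326  0.589]
[320.84850635 200.5869822 ] [ 0.3743134  -0.17206873  0.38326026]
```

View pics/w1.png

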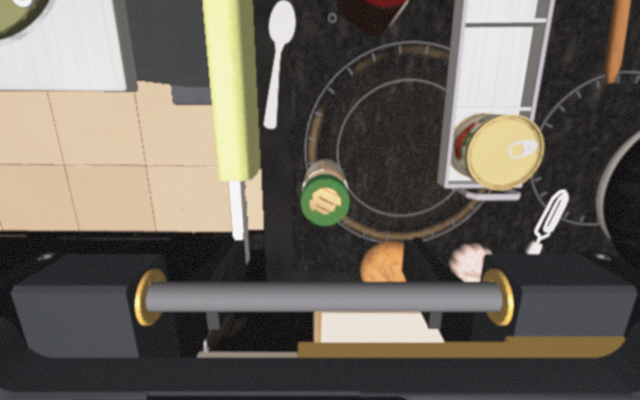

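The wrist view shows the green spice cap at (325,201), within 4 px of my prediction, and the tin in the near end bay at (505,150). I'll descend and grip.

>>> {"api": "drive_tool", "payload": {"motion": [[[-0.4,0.1,4],[0,0,0],1],[[0,0,4],[0,0,0],1],[[0,0,4],[0,0,0],1],[[0,0,4.1],[0,0,0],1],[[0,0,0],[0,0,0],1],[[0,0,0],[0,0,0],-1],[[0,0,0],[0,0,0],-1],[[0,0,0],[0,0,0],-1],[[0,0,0],[0,0,0],-1],[[0,0,0],[0,0,0],-1],[[0,0,0],[0,0,0],-1]], "force": 20}}

```text
time: 3.4
position: [0.3743, -0.2603, 0.1315]
tool_rot: [2.22, 2.222, -0.0]
ft_force: [-0.4, 0.1, 1.3]
grip_width: 0.518
grip_force: 20.0
```

>>> {"api": "drive_tool", "payload": {"motion": [[[0,0,-4],[0,0,0],-1],[[0,0,-4],[0,0,0],-1],[[2.5,4,0],[0,0,0],-1],[[2.5,4,0],[0,0,0],-1],[[2.5,4,0],[0,0,0],-1],[[2.5,3.6,0],[0,0,0],-1],[[4,0.7,0],[0,0,0],-1],[[4,0.7,0],[0,0,0],-1],[[3,0.6,0],[0,0,0],-1],[[0,0,0],[0,0,0],-1]]}}

```text
time: 4.65
position: [0.5499, -0.0465, 0.2109]
tool_rot: [-2.214, -2.227, -0.001]
ft_force: [-0.6, 0.5, -1.5]
grip_width: 0.517
grip_force: 19.9
```

Run:
```python
from h import *
s=ctrl.get_state();print(s["position"],s["joint_positions"].round(3),s["grip_width"])
C=cam("wrist");I=ctrl.get_image("wrist");cv2.imwrite("pics/w2.png",I[:,:,::-1])
for p in ((.5497,-.046,.006),(.5497,-.004,.03),(.549,.08,.03),(.548,.164,.03)): print(p,proj(C,p))
```

```text
[ 0.54990354 -0.04653361  0.21088728] [ 0.667  0.236 -0.71   1.781  0.163  1.186 -0.085] 0.5165719101241943
(0.5497, -0.046, 0.006) [323.15167387 191.52877676]
(0.5497, -0.004, 0.03) [323.38045298 150.68405624]
(0.549, 0.08, 0.03) [323.11443717  40.6196501 ]
(0.548, 0.164, 0.03) [322.35530223 -93.5704178 ]
```

View pics/w2.png

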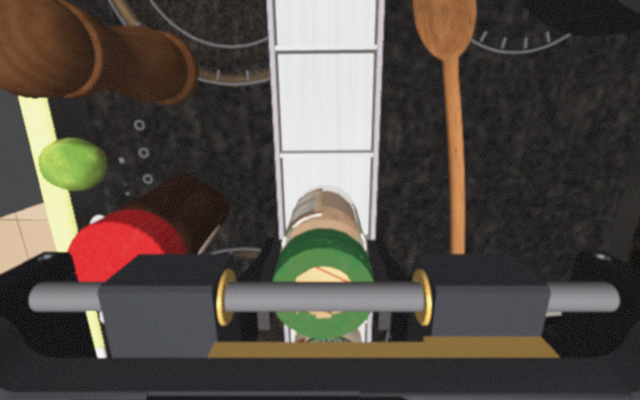

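The wrist view has the dividers at rows 48 and 153 and the rack's middle at column 325. That puts bay y about 3 mm lower than my estimate and x 1.5 mm higher. Lower and release.

>>> {"api": "drive_tool", "payload": {"motion": [[[-0.5,0.1,3],[0,0,0],-1],[[0,0,2.5],[0,0,0],-1],[[0,0,1.2],[0,0,0],-1],[[0,0,0.5],[0,0,0],-1],[[0,0,0],[0,0,0],-1],[[0,0,0],[0,0,0],1],[[0,0,0],[0,0,0],1],[[0,0,0],[0,0,0],1],[[0,0,0],[0,0,0],1],[[0,0,-4],[0,0,0],1],[[0,0,-4.5],[0,0,0],1],[[0,0,-3],[0,0,0],1]]}}

```text
time: 6.2
position: [0.5515, -0.055, 0.2565]
tool_rot: [2.219, 2.221, 0.002]
ft_force: [0.3, 0.1, -0.4]
grip_width: 0.997
grip_force: 0.0
```

Run:
```python
from h import *
s=ctrl.get_state();print(s["position"],s["joint_positions"].round(3),s["grip_width"])
C=cam("wrist");I=ctrl.get_image("wrist");cv2.imwrite("pics/w3.png",I[:,:,::-1])
hsv=cv2.cvtColor(I,cv2.COLOR_RGB2HSV)
def blob(m):
    n,l,st,c=cv2.connectedComponentsWithStats(m);k=st[1:,4].argmax()+1;return c[k],st[k]
g=blob(cv2.inRange(hsv,(50,80,20),(80,255,200)));print("green",g,onz(C,g[0],.112))
r=blob(cv2.inRange(hsv,(0,170,90),(6,255,255)));print("red",r,onz(C,r[0],.124))
```

```text
[ 0.55151418 -0.05499005  0.25650885] [ 0.69   0.198 -0.714  1.722  0.136  1.269 -0.054] 0.9970501342385488
green (array([323.74310693, 203.7330195 ]), array([ 297,  176,   54,   58, 1487], dtype=int32)) [ 0.55229773 -0.04821006  0.112     ]
red (array([160.86764706, 223.20975232]), array([ 108,  182,   96,   87, 2584], dtype=int32)) [ 0.43196182 -0.05952467  0.124     ]
```

View pics/w3.png

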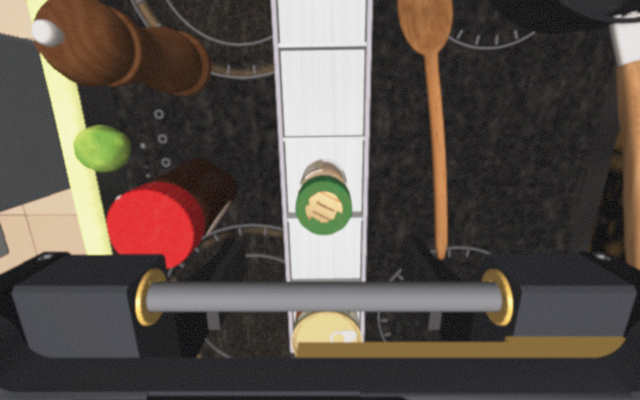

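Spice jar stands in its bay at (324,204), measured (0.552,-0.048). The coffee lid's top is centred near (153,228). Next I move above the coffee jar.

>>> {"api": "drive_tool", "payload": {"motion": [[[0,-4.5,-1],[0,0,0],1],[[0,-4.5,0],[0,0,0],1],[[-0.8,-3.7,0],[0,0,0],1],[[0,0,0],[0,0,0],1],[[0,0,0],[0,0,0],1]]}}

```text
time: 6.88
position: [0.4247, -0.0631, 0.2646]
tool_rot: [2.22, 2.221, 0.001]
ft_force: [-0.7, -0.3, -1.0]
grip_width: 0.999
grip_force: 0.0
```

Run:
```python
from h import *
s=ctrl.get_state();print(s["position"],s["tool_rot"],s["joint_positions"].round(3),s["grip_width"])
C=cam("wrist");I=ctrl.get_image("wrist");cv2.imwrite("pics/w4.png",I[:,:,::-1])
hsv=cv2.cvtColor(I,cv2.COLOR_RGB2HSV)
def blob(m):
    n,l,st,c=cv2.connectedComponentsWithStats(m);k=st[1:,4].argmax()+1;return c[k],st[k]
r=blob(cv2.inRange(hsv,(0,170,90),(6,255,255)));print("red",r,onz(C,r[0],.118))
```

```text
[ 0.42465871 -0.06307799  0.26457986] [2.21990750e+00 2.22103519e+00 9.57225859e-04] [ 0.824 -0.142 -0.671  1.98  -0.092  1.273  0.185] 0.998508137511921
red (array([321.27382698, 213.51759531]), array([ 277,  170,   85,   86, 2728], dtype=int32)) [ 0.42340824 -0.06491938  0.118     ]
```

View pics/w4.png

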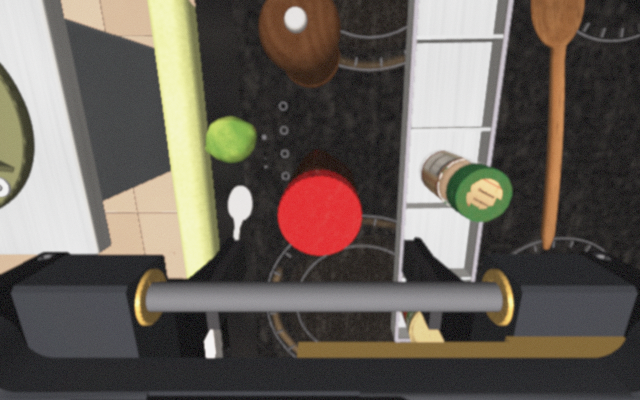

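The lid circle is at (320,213), giving (0.423,-0.065). It's almost under the gripper and within reach. Descend and grip.

>>> {"api": "drive_tool", "payload": {"motion": [[[-0.2,-0.1,3.5],[0,0,0],1],[[0,0,3.5],[0,0,0],1],[[0,0,3.3],[0,0,0],1],[[0,0,0],[0,0,0],1],[[0,0,0],[0,0,0],-1],[[0,0,0],[0,0,0],-1],[[0,0,0],[0,0,0],-1],[[0,0,0],[0,0,0],-1]], "force": 25}}

```text
time: 7.92
position: [0.4234, -0.0654, 0.1622]
tool_rot: [2.22, 2.221, -0.0]
ft_force: [-1.6, -0.2, 6.5]
grip_width: 0.753
grip_force: 24.9
```

>>> {"api": "drive_tool", "payload": {"motion": [[[0,0,-3],[0,0,0],-1],[[0,0,-3],[0,0,0],-1],[[4.5,1.7,0],[0,0,0],-1],[[4,5,0],[0,0,0],-1],[[0.8,3,0],[0,0,0],-1],[[0.7,3,0],[0,0,0],-1],[[0,0,0],[0,0,0],-1]]}}

```text
time: 8.8
position: [0.5498, 0.0346, 0.2201]
tool_rot: [-2.218, -2.221, -0.002]
ft_force: [-1.5, 0.5, -4.2]
grip_width: 0.749
grip_force: 25.0
```

Run:
```python
from h import *
s=ctrl.get_state();print(s["position"],s["tool_rot"],s["grip_width"],s["ft_force"])
C=cam("wrist");I=ctrl.get_image("wrist");cv2.imwrite("pics/w5.png",I[:,:,::-1])
for p in ((.551,.077,.03),(.551,.161,.03)): print(p,proj(C,p))
```

```text
[0.54978209 0.03458863 0.22012874] [-2.21822358e+00 -2.22099234e+00 -2.02814768e-03] 0.7490586875637548 [-1.48200359  0.54265142 -4.17576709]
(0.551, 0.077, 0.03) [324.85257314 149.60563166]
(0.551, 0.161, 0.03) [325.10973407  43.33399358]
```

View pics/w5.png

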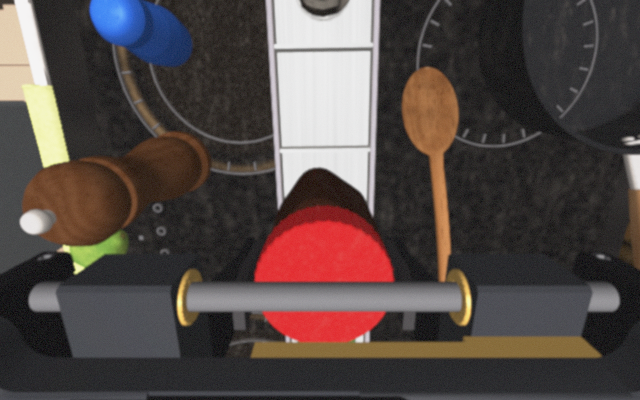

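Dividers at rows 147 and 47 match the prediction within about 3 mm, and the rack's middle is at column 328. A 2 mm shift in x, then lower and release.

>>> {"api": "drive_tool", "payload": {"motion": [[[0.1,0.2,2.5],[0,0,0],-1],[[0,0,1.8],[0,0,0],-1],[[0,0,0.9],[0,0,0],-1],[[0,0,0],[0,0,0],-1],[[0,0,0],[0,0,0],1],[[0,0,0],[0,0,0],1],[[0,0,0],[0,0,0],1],[[0,0,0],[0,0,0],1],[[0,0,-4],[0,0,0],1],[[0,0,-4],[0,0,0],1],[[0,0,-1],[0,0,0],1]]}}

```text
time: 10.22
position: [0.5521, 0.0354, 0.2621]
tool_rot: [2.218, 2.219, 0.005]
ft_force: [-0.8, -0.4, -0.6]
grip_width: 1.002
grip_force: 0.0
```

Run:
```python
from h import *
s=ctrl.get_state();print(s["position"],s["grip_width"],s["ft_force"])
C=cam("wrist");I=ctrl.get_image("wrist");cv2.imwrite("pics/w6.png",I[:,:,::-1])
hsv=cv2.cvtColor(I,cv2.COLOR_RGB2HSV)
def blob(m):
    n,l,st,c=cv2.connectedComponentsWithStats(m);k=st[1:,4].argmax()+1;return c[k],st[k]
r=blob(cv2.inRange(hsv,(0,170,90),(6,255,255)));print("red",r,onz(C,r[0],.128))
```

```text
[0.55205855 0.03539499 0.26207659] 1.0019735488530566 [-0.83522066 -0.43112721 -0.58069035]
red (array([320.77364725, 213.31144155]), array([ 275,  172,   87,   88, 2421], dtype=int32)) [0.5509672  0.03805459 0.128     ]
```

View pics/w6.png

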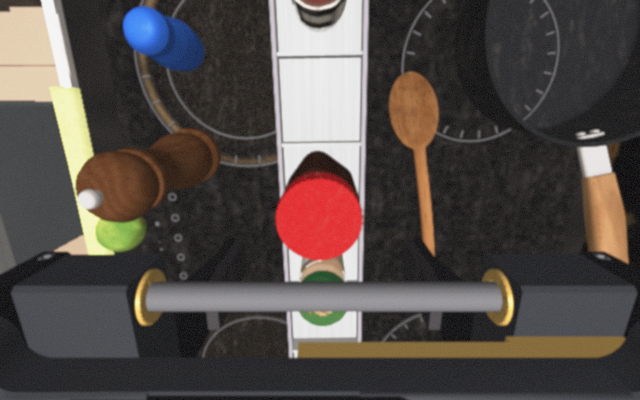

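Coffee jar stands upright in its bay at (321,213), measured (0.551,0.038). On to the mill.

>>> {"api": "drive_tool", "payload": {"motion": [[[0,-3,-2],[0,0,0],1],[[0.6,-5,0],[0,0,0],1],[[1,-4,0],[0,0,0],1],[[1,-2.3,0],[0,0,0],1],[[0,0,0],[0,0,0],1],[[0,0,0],[0,0,0],1]]}}

```text
time: 11.02
position: [0.4081, 0.0604, 0.2789]
tool_rot: [2.221, 2.221, -0.0]
ft_force: [0.3, 0.2, 0.1]
grip_width: 1.0
grip_force: 0.0
```

Run:
```python
from h import *
s=ctrl.get_state();print(s["position"],s["tool_rot"],s["joint_positions"].round(3))
C=cam("wrist");I=ctrl.get_image("wrist");cv2.imwrite("pics/w7.png",I[:,:,::-1])
print(proj(C,(.408,.0615,.170)))
```

```text
[0.40812685 0.06036111 0.27888344] [ 2.22141504e+00  2.22136082e+00 -8.14896590e-05] [ 0.764 -0.234 -0.838  1.986 -0.179  1.318 -0.015]
[322.86921768 227.88056754]
```

View pics/w7.png

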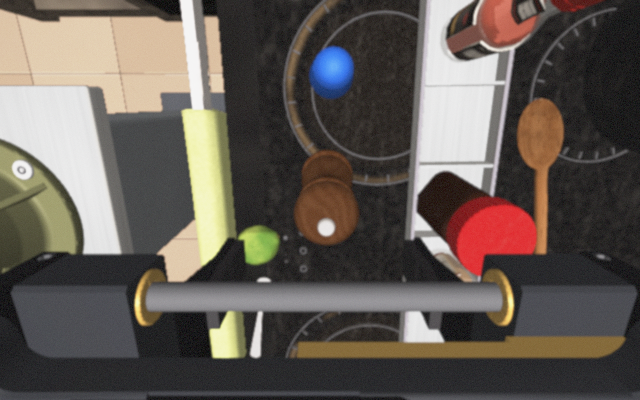

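Mill knob at (326,229) against a predicted (323,228), so the gripper is centred within 2 mm. Descend onto the head.

>>> {"api": "drive_tool", "payload": {"motion": [[[0,0.1,3],[0,0,0],1],[[0,0,3],[0,0,0],1],[[0,0,2.5],[0,0,0],1],[[0,0,0],[0,0,0],1],[[0,0,0],[0,0,0],-1],[[0,0,0],[0,0,0],-1],[[0,0,0],[0,0,0],-1],[[0,0,0],[0,0,0],-1],[[0,0,0],[0,0,0],-1],[[0,0,0],[0,0,0],-1]], "force": 25}}

```text
time: 12.32
position: [0.409, 0.0609, 0.1945]
tool_rot: [2.221, 2.221, 0.0]
ft_force: [0.7, -0.0, 0.7]
grip_width: 0.548
grip_force: 25.0
```

>>> {"api": "drive_tool", "payload": {"motion": [[[0,0,-3],[0,0,0],-1],[[0,0,-3],[0,0,0],-1],[[3,2,0],[0,0,0],-1],[[2.9,4,0],[0,0,0],-1],[[0,4,0],[0,0,0],-1],[[0,4.1,0],[0,0,0],-1],[[0,0,0],[0,0,0],-1]]}}

```text
time: 13.2
position: [0.5515, 0.1188, 0.252]
tool_rot: [-2.219, -2.216, -0.0]
ft_force: [-0.8, -0.3, -1.6]
grip_width: 0.545
grip_force: 25.0
```

Run:
```python
from h import *
s=ctrl.get_state();print(s["position"],s["tool_rot"],s["grip_width"],s["ft_force"])
C=cam("wrist");I=ctrl.get_image("wrist");cv2.imwrite("pics/w8.png",I[:,:,::-1])
for p in ((.55,.162,.03),(.505,.162,.03),(.595,.162,.03),(.5485,.246,.03)): print(p,proj(C,p))
```

```text
[0.55151904 0.11877278 0.25202887] [-2.21938476e+00 -2.21588350e+00 -1.03325486e-05] 0.5453017772775455 [-0.76684082 -0.29106769 -1.56940809]
(0.55, 0.162, 0.03) [322.4540021  144.56284184]
(0.505, 0.162, 0.03) [275.77198867 144.61083072]
(0.595, 0.162, 0.03) [369.1872701  144.51480028]
(0.5485, 0.246, 0.03) [320.52586293  49.17732686]
```

View pics/w8.png

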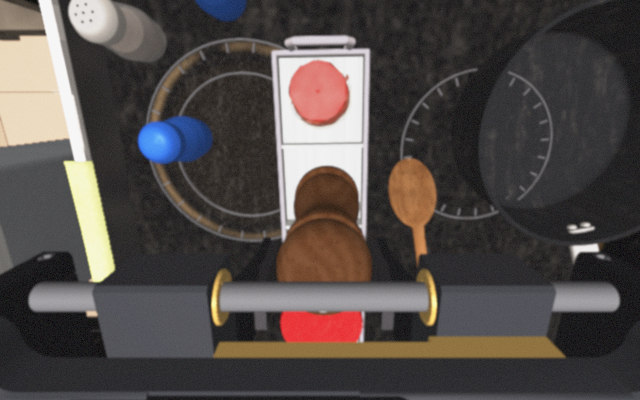

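Divider at row 143 (predicted 145), rack middle at column 323. The mill lines up with its bay, so lower and release.

>>> {"api": "drive_tool", "payload": {"motion": [[[0.2,-0.1,2.5],[0,0,0],-1],[[0,0,1.7],[0,0,0],-1],[[0,0,0.9],[0,0,0],-1],[[0,0,0],[0,0,0],-1],[[0,0,0],[0,0,0],1],[[0,0,0],[0,0,0],1],[[0,0,0],[0,0,0],1],[[0,0,0],[0,0,0],1],[[0,0,-3],[0,0,0],1],[[0,0,-4],[0,0,0],1],[[0,0,-1],[0,0,0],1],[[0,0,0],[0,0,0],1]]}}

```text
time: 14.75
position: [0.5489, 0.1219, 0.2835]
tool_rot: [2.221, 2.221, 0.001]
ft_force: [-0.2, -0.6, 0.0]
grip_width: 1.002
grip_force: 0.0
```

>>> {"api": "drive_tool", "payload": {"motion": [[[1,-5,0],[0,0,0],1],[[4,-4,0],[0,0,0],1],[[4,-4,0],[0,0,0],1],[[4.6,-4,0],[0,0,0],1],[[0,0,0],[0,0,0],1],[[0,0,0],[0,0,0],1]]}}

```text
time: 15.5
position: [0.3787, 0.2568, 0.2824]
tool_rot: [2.221, 2.221, -0.002]
ft_force: [0.1, 0.7, -0.9]
grip_width: 1.001
grip_force: 0.0
```

Run:
```python
from h import *
s=ctrl.get_state();print(s["position"],s["tool_rot"],s["joint_positions"].round(3))
C=cam("wrist");I=ctrl.get_image("wrist");cv2.imwrite("pics/w9.png",I[:,:,::-1])
print(proj(C,(.378,.258,.09)))
```

```text
[0.37865589 0.25680678 0.28242797] [ 2.22098536e+00  2.22091882e+00 -2.21579407e-03] [ 0.685 -0.148 -1.22   1.885 -0.142  1.311 -0.495]
[322.59475349 193.75835481]
```

View pics/w9.png

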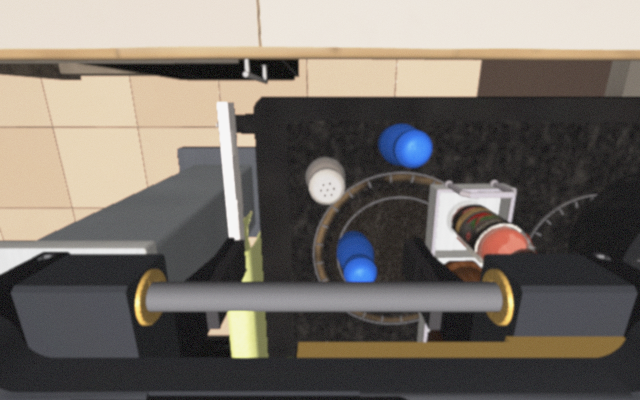

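The perforated grey cap is at (328,189), about 4 px right and 5 px up from the prediction, so the salt shaker is near (0.382,0.262). The two blue look-alikes at (405,147) and (357,260) are clear of the fingers. Descend part way first.

>>> {"api": "drive_tool", "payload": {"motion": [[[0.5,0.3,3],[0,0,0],1],[[0,0,4],[0,0,0],1],[[0,0,3.5],[0,0,0],1],[[0,0,0],[0,0,0],1]]}}

```text
time: 16.05
position: [0.3804, 0.261, 0.1755]
tool_rot: [-2.217, -2.216, 0.009]
ft_force: [0.1, 0.4, 0.9]
grip_width: 1.002
grip_force: 0.0
```

Run:
```python
from h import *
s=ctrl.get_state();print(s["position"],s["tool_rot"],s["joint_positions"].round(3))
C=cam("wrist");I=ctrl.get_image("wrist");cv2.imwrite("pics/w10.png",I[:,:,::-1])
print(proj(C,(.382,.262,.09)))
hsv=cv2.cvtColor(I,cv2.COLOR_RGB2HSV)
x=I[120:290,250:400].astype(int); m=((x.min(2)>110)&(x.max(2)-x.min(2)<40)).astype(np.uint8)
n,l,st,c=cv2.connectedComponentsWithStats(m);k=st[1:,4].argmax()+1;print(st[k]+[250,120,0,0,0],c[k]+[250,120],onz(C,c[k]+[250,120],.085))
```

```text
[0.38039942 0.26102752 0.17547981] [-2.21725854 -2.21614015  0.00859999] [ 0.596  0.17  -1.311  2.008  0.177  1.102 -0.794]
[326.902817   242.77824112]
[ 299  187   55   75 3135] [324.92185008 224.74545455] [0.38079035 0.27154577 0.085     ]
```

Run:
```python
from h import *
C=cam("wrist")
for r in (230,236,242): print(r,onz(C,(325.5,r),.083))
```

```text
230 [0.38250958 0.26771506 0.083     ]
236 [0.3825151  0.26371475 0.083     ]
242 [0.38252069 0.25966752 0.083     ]
```

>>> {"api": "drive_tool", "payload": {"motion": [[[0.1,0.1,0.8],[0,0,0],1],[[0,0,0.7],[0,0,0],1],[[0,0,0],[0,0,0],1],[[0,0,0],[0,0,0],1]]}}

```text
time: 16.6
position: [0.3828, 0.2639, 0.1636]
tool_rot: [2.22, 2.221, 0.001]
ft_force: [-0.1, -0.4, 0.6]
grip_width: 1.002
grip_force: 0.0
```

Run:
```python
from h import *
s=ctrl.get_state();print(s["position"],s["tool_rot"],s["joint_positions"].round(3))
```

```text
[0.38279918 0.26394761 0.16357401] [2.22027802e+00 2.22142262e+00 6.16621359e-04] [ 0.553  0.203 -1.287  2.017  0.222  1.077 -0.834]
```

>>> {"api": "drive_tool", "payload": {"motion": [[[0,0,1.5],[0,0,0],1],[[0,0,1.5],[0,0,0],1],[[0,0,1.5],[0,0,0],1],[[0,0,1.1],[0,0,0],1],[[0,0,0],[0,0,0],1],[[0,0,0],[0,0,0],-1],[[0,0,0],[0,0,0],-1],[[0,0,0],[0,0,0],-1],[[0,0,0],[0,0,0],-1],[[0,0,0],[0,0,0],-1],[[0,0,0],[0,0,0],-1]], "force": 15}}

```text
time: 17.98
position: [0.3825, 0.2638, 0.1072]
tool_rot: [-2.221, -2.222, 0.001]
ft_force: [0.0, 0.2, 0.9]
grip_width: 0.45
grip_force: 14.9
```

Run:
```python
from h import *
s=ctrl.get_state();print(s["position"],s["tool_rot"],s["joint_positions"].round(3),s["grip_width"]*87)
```

```text
[0.38247877 0.26382013 0.10721238] [-2.22094872e+00 -2.22188214e+00  5.85842356e-04] [ 0.429  0.316 -1.19   2.068  0.355  0.983 -0.946] 39.17594920589957
```

>>> {"api": "drive_tool", "payload": {"motion": [[[0,0,-2],[0,0,0],-1],[[0,0,-2],[0,0,0],-1],[[0,0,-2],[0,0,0],-1],[[0,0,0],[0,0,0],-1]]}}

```text
time: 18.48
position: [0.3835, 0.2641, 0.1681]
tool_rot: [2.22, 2.22, 0.003]
ft_force: [0.4, -0.4, -1.5]
grip_width: 0.451
grip_force: 14.7
```

Run:
```python
from h import *
s=ctrl.get_state();print(s["position"],s["tool_rot"],s["joint_positions"].round(3),s["grip_width"]*87,s["grip_force"])
C=cam("wrist");I=ctrl.get_image("wrist");cv2.imwrite("pics/w10.png",I[:,:,::-1])
p=s["position"]
print("foot,body,cap,top",[proj(C,p+[0,0,d]).round() for d in (-.107,-.041,-.033,-.017)])
S=cam("side");J=ctrl.get_image("side");cv2.imwrite("pics/s2.png",J[:,:,::-1]);print("side foot/top",proj(S,p+[0,0,-.107]),proj(S,p+[0,0,-.017]))
x=I[60:345,250:400].astype(int); m=((x.min(2)>100)&(x.max(2)-x.min(2)<40)).astype(np.uint8)
n,l,st,c=cv2.connectedComponentsWithStats(m);k=st[1:,4].argmax()+1;print(st[k]+[250,60,0,0,0])
for r in range(120,345,15):
    q=np.flatnonzero(l[r-60]==k); print(r,(q.min()+250,q.max()+250) if len(q) else None,end="; ")
```

```text
[0.38350494 0.26413228 0.16810452] [2.22031312 2.219756   0.00343614] [ 0.562  0.192 -1.292  2.013  0.211  1.083 -0.825] 39.243809676003295 14.747854855377227
foot,body,cap,top [array([323., 231.]), array([323., 284.]), array([323., 294.]), array([323., 317.])]
side foot/top [334.23721236 298.90737378] [335.07644123 285.36791505]
[ 250  286  150   54 5198]
120 None; 135 None; 150 None; 165 None; 180 None; 195 None; 210 None; 225 None; 240 None; 255 None; 270 None; 285 None; 300 (np.int64(250), np.int64(399)); 315 (np.int64(291), np.int64(361)); 330 (np.int64(302), np.int64(351));
```

>>> {"api": "drive_tool", "payload": {"motion": [[[0,1.4,-2.5],[0,0,0],-1],[[0,1.4,-2.5],[0,0,0],-1],[[-5,0.4,0],[0,0,0],-1],[[-5,0.4,0],[0,0,0],-1],[[-5,0.4,0],[0,0,0],-1],[[-5,0.4,0],[0,0,0],-1],[[-5,0.4,0],[0,0,0],-1],[[-5,0.4,0],[0,0,0],-1],[[-5,0.4,0],[0,0,0],-1],[[-4.8,0.4,0],[0,0,0],-1],[[0,0,0],[0,0,0],-1],[[0,0,0],[0,0,0],-1]]}}

```text
time: 20.08
position: [0.4423, -0.1333, 0.2162]
tool_rot: [-2.219, -2.22, -0.0]
ft_force: [-0.0, 1.2, -1.1]
grip_width: 0.448
grip_force: 14.7
```

>>> {"api": "drive_tool", "payload": {"motion": [[[0,4,0],[0,0,0],-1],[[0,4,0],[0,0,0],-1],[[0,3,1],[0,0,0],-1],[[0,0,1],[0,0,0],-1],[[0,0,0],[0,0,0],-1]]}}

```text
time: 20.7
position: [0.5516, -0.1326, 0.196]
tool_rot: [-2.216, -2.222, 0.002]
ft_force: [-0.5, 0.6, -0.6]
grip_width: 0.452
grip_force: 14.7
```

Run:
```python
from h import *
s=ctrl.get_state();p=s["position"];print(p,s["tool_rot"],s["grip_width"]*87,s["grip_force"])
C=cam("wrist");I=ctrl.get_image("wrist")
S=cam("side");J=ctrl.get_image("side")
print("wrist foot",proj(C,p+[0,0,-.107]),"div -84",proj(C,(.552,-.091,.03)),proj(C,(.51,-.091,.03)),proj(C,(.594,-.091,.03)))
print("side foot/top",proj(S,p+[0,0,-.107]),proj(S,p+[0,0,-.017]))
a=cv2.resize(J[110:310,240:400],None,fx=2.8,fy=2.8,interpolation=cv2.INTER_CUBIC)
b=I[60:380,160:500];H=max(a.shape[0],b.shape[0]);o=np.zeros((H,a.shape[1]+b.shape[1],3),np.uint8);o[:a.shape[0],:a.shape[1]]=a;o[:b.shape[0],a.shape[1]:]=b
cv2.imwrite("pics/c1.png",o[:,:,::-1]);print(o.shape,a.shape)
```

```text
[ 0.55155187 -0.13255119  0.19596814] [-2.21644608 -2.22236884  0.00235105] 39.290413762345366 14.749684607377276
wrist foot [323.55350963 230.70001057] div -84 [324.4929768  154.38737399] [271.84923039 154.21731944] [377.16885692 154.55753234]
side foot/top [311.54616617 165.70808045] [311.07008994 147.1430312 ]
(560, 788, 3) (560, 448, 3)
```

View pics/c1.png

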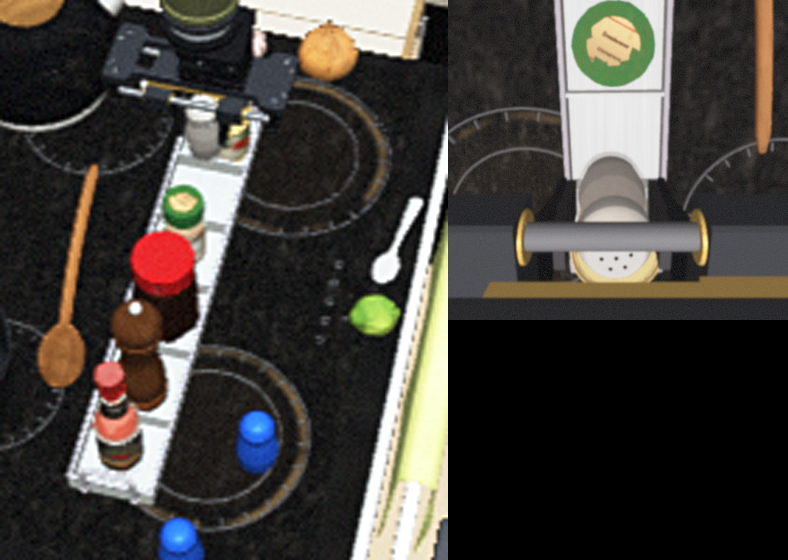

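The side crop shows mill, coffee jar and spice jar upright in their bays with the salt shaker above its bay. In the wrist crop the divider sits at row 153 (predicted 154) and the bay is centred under the shaker. Lower and release.

>>> {"api": "drive_tool", "payload": {"motion": [[[0,0.1,3.5],[0,0,0],-1],[[0,0,2.8],[0,0,0],-1],[[0,0,1.3],[0,0,0],-1],[[0,0,0.6],[0,0,0],-1],[[0,0,0],[0,0,0],-1],[[0,0,0],[0,0,0],1],[[0,0,0],[0,0,0],1],[[0,0,0],[0,0,0],1],[[0,0,0],[0,0,0],1],[[0,0,-4],[0,0,0],1],[[0,0,-5],[0,0,0],1],[[0,0,-5],[0,0,0],1]]}}

```text
time: 22.3
position: [0.5536, -0.134, 0.2566]
tool_rot: [-2.221, -2.222, 0.0]
ft_force: [0.6, -1.1, -0.9]
grip_width: 0.99
grip_force: 0.0
```

>>> {"api": "drive_tool", "payload": {"motion": [[[0,-5,0],[0,0,0],1],[[0,-5,0],[0,0,0],1],[[-5,0,0],[0,0,0],1],[[-5,0,0],[0,0,0],1],[[-5,0,0],[0,0,0],1],[[-5,0,0],[0,0,0],1],[[-5,0,0],[0,0,0],1],[[0,0,0],[0,0,0],1],[[0,0,0],[0,0,0],1]]}}

```text
time: 23.42
position: [0.4541, -0.3834, 0.255]
tool_rot: [-2.22, -2.222, -0.002]
ft_force: [-0.5, 0.5, 0.9]
grip_width: 1.001
grip_force: 0.0
```

Run:
```python
from h import *
s=ctrl.get_state();print(s["position"],s["ft_force"])
np.set_printoptions(precision=3,suppress=True)
T=cam("top");S=cam("side");I=ctrl.get_image("top");J=ctrl.get_image("side")
cv2.imwrite("pics/topf.png",I[:,:,::-1]);cv2.imwrite("pics/sidef.png",J[:,:,::-1])
def comps(im,C,z,f,name,amin=15):
    m=f(cv2.cvtColor(im,cv2.COLOR_RGB2HSV),im.astype(int)).astype(np.uint8)
    n,l,st,c=cv2.connectedComponentsWithStats(m)
    for i in range(1,n):
        p=onz(C,c[i],z)
        if st[i,4]>=amin and .48<p[0]<.62 and -.27<p[1]<.27: print(name,st[i],p)
g=lambda h,i:(h[...,0]>50)&(h[...,0]<85)&(h[...,1]>80)&(h[...,2]>20)
r=lambda h,i:((h[...,0]<5)|(h[...,0]>176))&(h[...,1]>150)&(h[...,2]>60)
b=lambda h,i:(h[...,0]>5)&(h[...,0]<20)&(h[...,1]>90)&(h[...,2]<130)
y=lambda h,i:(h[...,0]>15)&(h[...,0]<30)&(h[...,1]>60)&(h[...,2]>120)
k=lambda h,i:(h[...,1]<45)&(h[...,2]>60)&(h[...,2]<190)
for n,(im,C) in {"T":(I,T),"S":(J,S)}.items():
    comps(im,C,.112,g,n+" green");comps(im,C,.128,r,n+" red");comps(im,C,.12,b,n+" brown");comps(im,C,.064,y,n+" tin");comps(im,C,.06,k,n+" grey",20)
for nm,p in {"salt top":(.553,-.133,.092),"salt foot":(.553,-.133,.006)}.items():print(nm,proj(T,p),proj(S,p))
u,v=proj(S,(.553,-.133,.05)).astype(int)
gr=J[v-16:v+18,u-12:u+13].mean(2).astype(int)
for row in gr[::2,::2]:print(*row)
```

```text
[ 0.4541293  -0.38339115  0.25499274] [-0.49418657  0.46498569  0.92327536]
T green [318 158  12  14  35] [ 0.541 -0.056  0.112]
T red [284 151  21  26 439] [0.546 0.033 0.128]
T brown [254 152  19  27 319] [0.542 0.12  0.12 ]
T tin [366 154  26  26 445] [ 0.55  -0.215  0.064]
T tin [319 159   9  10  64] [ 0.561 -0.049  0.064]
T grey [304 153  70  26 600] [ 0.567 -0.103  0.06 ]
T grey [ 220  153  178   35 1517] [0.528 0.024 0.06 ]
S green [298 176  15  16 117] [ 0.547 -0.045  0.112]
S red [286 192  24  24 444] [0.547 0.038 0.128]
S red [274 244  11   9  52] [0.554 0.188 0.128]
S brown [279 212  31  44 673] [0.537 0.127 0.12 ]
S brown [266 233   5  14  17] [0.593 0.165 0.12 ]
S brown [276 271  14   7  36] [0.525 0.253 0.12 ]
S tin [306 141  24  19 316] [ 0.551 -0.219  0.064]
S tin [300 179  10   7  46] [ 0.562 -0.086  0.064]
S tin [300 190  13   5  29] [ 0.545 -0.05   0.064]
S grey [263 138 101 159 682] [0.495 0.097 0.06 ]
S grey [292 152  35  41 315] [ 0.559 -0.131  0.06 ]
S grey [312 185   8  11  30] [ 0.523 -0.065  0.06 ]
S grey [304 210  11  21  36] [0.511 0.037 0.06 ]
S grey [277
[... 410 characters left out ...]
135 132 155
28 37 235 195 189 242 212 239 220 74 97 92 107
20 93 231 250 198 230 236 237 235 146 175 185 165
14 152 130 145 204 231 233 229 232 133 172 168 143
35 235 152 164 129 222 236 240 160 148 168 192 247
89 184 239 249 147 113 139 125 131 149 158 154 158
149 159 248 244 130 149 148 152 155 155 251 238 196
171 204 251 246 119 148 149 157 149 132 243 245 246
188 222 146 106 93 125 136 134 134 132 244 244 245
95 92 94 108 91 92 112 134 120 140 250 246 242
95 196 211 193 182 128 97 97 83 191 247 245 243
91 208 215 183 208 196 97 148 236 248 245 245 245
89 129 221 227 218 97 79 213 247 245 245 246 238
49 87 96 99 89 90 48 241 248 245 245 242 184
58 64 54 55 54 44 73 231 246 253 248 222 114
```

Both fixed cameras agree: every moved item is upright within a few mm of its bay centre, and the bottle and tin have not moved. Handing in.

```bash
python3 -c "
from bench import ctrl
print(ctrl.close_job())"
```

```text
the job is handed in; nothing more can be done
None
```

The row now falls in height from the sauce bottle through pepper mill, coffee jar, spice jar and salt shaker to the tin, all upright and released; I handed the job in after about 23 s of robot time, and the call returned no verdict.

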